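Take the push-fit stop end off the cold supply pipe

ROBOT

A 7-joint arm with a two-finger parallel gripper is mounted at the origin on the work surface. World frame = base frame: x ahead of the robot, y to its left, z up, the work surface at z = 0. Lengths are in m, angles in rad, forces in N, time in s.
With the tool pointing down it reaches from about 0.375 to 0.925 m from the base axis. Payload 3.1 kg.
Tool frame: the origin (TCP) lies between the finger pads; the fingertips stand 19 mm ahead of it and the grasp point (between the pads) is the TCP; z points along the fingers, y is the line along which they close (so a half turn about z gives the same grasp; the last joint's range is limited). The gripper opens to 85 mm and grips with 20 to 120 N. Pads are 22 mm wide; open, the fingers measure 114 mm over their backs; the gripper's body (76 mm by 85 mm) begins 54 mm behind the grasp point. The pads swing forward as they close: fully open they stand 13 mm farther back than shut.
Start: joints at [-1.281, 0.383, 0.044, 1.598, -0.018, 1.161, -0.05], TCP at [0.246, 0.602, 0.25] pointing down, gripper open.
Joint ranges: [-2.61, 2.61], [-0.41, 2.15], [-1.48, 1.57], [0, 2.5], [-1.57, 4.71], [0.05, 1.97], [-2.85, 2.85]. Speed limits (rad/s): [2.79, 2.79, 3.14, 3.14, 3.14, 3.14, 3.14].

INTERFACE

Orientations are given as a unit quaternion [x, y, z, w].
In Python, from plant import readout, vision, robot gives the robot as it stands.
- The arm moves only by the shell command python3 -m handwheel 'ROWS' [OPENING] [FORCE]. ROWS is text: rows parted by semicolons, each of 4 numbers parted by spaces: the shift along the tool's x, y, z in units of 40 mm (1.0 is 40 mm), then the turn about the tool's z in units of 10 degrees (1.0 is 10 degrees). In form: dx dy dz spin; .... A call has 1 to 5 rows; each row shifts and turns the commanded pose from where the row before left it, along the tool's axes as they then stand; what a row does not reach is not made up. A row lasts 1/8 s, in which the tool goes at most 62.5 mm and 10.7 degrees, less where a joint would pass 70% of its speed; a pose out of reach is approached as far as the arm can. A call is refused whole if a number of a shift passes 1 or a number of a turn 1, either way. A call with a gripper value outside its range is refused whole. OPENING is the closure, from -1 (fully open) to 1 (shut), set as the call begins (- or left out, the last holds). The fingers move at their own pace and stop on an object; FORCE is the grip in N (left out, the last holds). Time passes only in rows, so rows that do not move let the fingers close. It gives the time, the measured TCP pose, the force, the opening and the grip force at its end, in the units of the state.
- readout.observe(): the state, without advancing time (a new reading comes with each control period).
- vision.camera(name): name is "side" or "top" or "wrist"; returns a dict with "color" (400x640x3 uint8, red, green, blue), "fx", "fy", "cx", "cy" (pixels), "R" (3x3) and "t" (3): a world point X has camera coordinates R X + t; the wrist camera has in their place "T_tool_cam" (4x4, takes a point from camera to tool coordinates, whose origin is the TCP and whose axes are the flange's). Camera axes: x right, y down, z forward; pixel columns grow to the right and rows downward; lengths in m; the calibration is good to about 2 mm. A picture is of the moment at which its call begins: read the wrist's pose just before it. There is no depth.
- robot.sign_off(): hands the job in; it is judged then, once.
The state is a dict: "t": time; "joint_positions": joint angles; "qvel": joint speeds; "joint_torque": joint torques, N m; "ee_pos": TCP position; "tcp_rot": TCP orientation; "force": force on the tool from outside, world axes, zero at the start; "torque": the same for the moment, N m; "opening": finger opening in m; "gripper_force": force on a finger pad.
Only numpy, scipy, OpenCV 4.12 (cv2) and the standard library are available. Lean on these libraries where they do the work, as an engineer would, in place of code of your own. Each camera call takes 0.05 s, during which the arm holds its last target. There are 200 camera calls.

TASK

A new machine valve is to go on the cold-water pipe tail, the one with the blue clip. Pull the blue locking clip off and lay it in the white tray, then squeeze the collet ring into the push-fit stop end and, keeping it squeezed, draw the stop end straight off the pipe and lay it in the tray too. Do not lean on the pipe, tug at the fitting while its teeth still bite, crush the ring or drop anything, and leave the hot side with the red clip and everything else as it is.

Things in the scene. Friction and masses are not known exactly. Their poses are not given: they have to be found in the camera images.
- tail_cold: Cold pipe tail, fixed. Origin on the counter at its copper riser's axis, z up. BLUE band on the riser, brass elbow, steel bracket behind (y 16 to 61 mm, 132 mm tall). The copper pipe, 15 mm across, runs level along this body's -y, axis 105 mm above the counter. Brass ends 24 mm along -y; from there the pipe is bare for 56 mm up to the collet ring. Free end 112 mm from the riser, inside the cap.
- tail_hot: Hot pipe tail, the same with a RED band, to be left alone.
- pipe_cold (a point): Centre of the free end of the cold pipe, on its axis (axes as tail_cold: the pipe points along -y).
- stop_cold: White push-fit stop end (cap) on the cold pipe, loose, 55 g, octagonal, 29 mm across. Origin on the axis at the middle of its 36 mm white body; y along the pipe, +y to the elbow: closed flat end at y = -18, mouth at +18, then 5 mm gap with the collet's neck (18 mm), then the grey collet ring, +23 to +27, 23 mm across: a 4.1 mm step around the pipe. 45 mm long over all, 40.5 with the collet in.
- collet_cold (a joint): How far the grey collet ring of the cold stop end is pressed into it, in m: 0 out, 0.0045 fully in. Sprung: 5 N starts it, 11 N takes it home, springs back when let go. A push on its upper rim alone also moves it straight. With the clip in place it gives 1.5 mm at most. Plastic: ring and cap stand a light grip of 20 to 35 N between two fingers, not 45 N.
- collet_cold_face (a point): Centre of the outer face of that collet ring (the face towards the elbow), on the pipe's axis, axes as stop_cold; moves with the ring.
- clip_cold: Blue locking clip, loose, 20 g: a 4.2 mm thick horseshoe, 30 mm wide, astride the collet's neck between ring and white body, open downwards, with an upright ribbed pull tab 14 mm wide (x) and 8 mm thick (y, along the pipe). Origin on the pipe's axis, mid-thickness, z up; tab from z = 20 to 38 mm, legs down to z = -11 mm. It lifts straight up, free after 22 mm.
- stop_hot: The like stop end on the hot pipe, to be left alone.
- clip_hot: The like clip, red, on the hot stop end, to be left alone.
- tray_in (a point): Centre of the inner floor of the fixed white tray, open box 130 x 220 mm outside (x, y of this frame), walls 4 mm thick, rim 24 mm above this floor. Clip and stop end fit side by side along y.
- wrench: Spanner, bystander, lying.
- screwdriver: Screwdriver, bystander, lying.
- tape_roll: White plastic roll, 52 mm, bystander, lying.
- valve: Chrome machine valve with a blue lever, 71 mm tall, bystander, standing.
- stop_cold_end (a point): Centre of the closed end of the cold stop end, on its axis (axes as stop_cold). At the start 13 mm beyond the pipe's end; the cap can be pushed 4 mm further on. A seal drags at about 7 N both ways. Teeth in it catch the pipe's grip groove: it comes off only with the collet 3.5 mm or more in. Mouth clear of the pipe after 23 mm of travel, collet ring after 32 mm.
- cup: Blue plastic dosing cup, 56 mm across, 55 mm tall, bystander, standing.
There are look-alikes about, which are no part of the job. What is shaped like the stop_cold but yellow is not meant.

How it is judged:
By the outcome, as a careful person would: the job done as asked, in the order asked, and still so for the second after the job is handed in, with the robot touching nothing.
It also fails if it takes over 64 s, if anything falls off the work surface, if the arm or the gripper's body presses on something with over 40 N, if the wrist force passes 120 N, or if a joint passes its speed limit or range.

## Working session

There is one attempt and no reset: what is moved stays moved. The work goes in short steps, Python scripts to look and compute and a shell command to move; the robot and the scene stay as the last step left them, time stands still between calls to the robot, and variables do not carry over. Pictures are saved under pics/ and viewed, at most 10 in all, crops included, and the job is handed in when it is done.

```bash
ls; mkdir -p pics; cat > h.py <<'E'
import numpy as np, cv2
from plant import readout, vision, robot
from scipy.spatial.transform import Rotation as Rn
def cam(n):
    s=readout.observe(); c=vision.camera(n)
    if n=="wrist":
        T=np.array(c["T_tool_cam"]); W=np.eye(4); W[:3,:3]=Rn.from_quat(s["tcp_rot"]).as_matrix(); W[:3,3]=s["ee_pos"]
        M=np.linalg.inv(W@T); c["R"],c["t"]=M[:3,:3],M[:3,3]
    c["R"]=np.array(c["R"]);c["t"]=np.array(c["t"]); return c
def ray(c,u,v):
    d=c["R"].T@np.array([(u-c["cx"])/c["fx"],(v-c["cy"])/c["fy"],1]); return -c["R"].T@c["t"], d/np.linalg.norm(d)
def plane(c,u,v,z):
    o,d=ray(c,u,v); return o+d*(z-o[2])/d[2]
def proj(c,X):
    p=c["R"]@np.asarray(X)+c["t"]; return c["fx"]*p[0]/p[2]+c["cx"], c["fy"]*p[1]/p[2]+c["cy"]
def tri(c1,p1,c2,p2):
    o1,d1=ray(c1,*p1);o2,d2=ray(c2,*p2)
    a=np.linalg.lstsq(np.stack([d1,-d2],1),o2-o1,rcond=None)[0]
    A,B=o1+a[0]*d1,o2+a[1]*d2; return (A+B)/2,np.linalg.norm(A-B)
def save(n,im): cv2.imwrite(f"pics/{n}.png",cv2.cvtColor(im,cv2.COLOR_RGB2BGR))
E
python3 - <<'E'
from h import *
s=readout.observe(); print(s)
a=cam("side");b=cam("top")
for n,c in(("side",a),("top",b)):
    save(n,c["color"]); np.savez(f"{n}.npz",**c); print(n,c["fx"],c["fy"],c["cx"],c["cy"],c["R"].round(3).tolist(),(-c["R"].T@c["t"]).round(3))
E
```

```text
pics
{'t': 0.0, 'joint_positions': array([-1.28074563,  0.38387603,  0.04386703,  1.59958289, -0.01791523,
        1.16121296, -0.04990421]), 'qvel': array([ 0.00106939, -0.00061645,  0.00065704,  0.00062571, -0.00024611,
        0.00173271,  0.00072754]), 'joint_torque': array([-3.06869088e-04, -4.33469653e+01,  1.02414619e+00, -2.49516445e+01,
        1.05034336e-02,  1.17152769e-02, -2.35092607e-06]), 'ee_pos': array([0.24550713, 0.60087781, 0.24885699]), 'tcp_rot': array([ 1.92693010e-01,  9.81258172e-01, -1.32990555e-03, -1.87594521e-04]), 'force': array([-0.70294809,  0.00708054, -0.42170977]), 'torque': array([ 0.02397843, -0.01472499,  0.04293669]), 'gripper_force': 0.0, 'opening': 0.08501193373887188}
side 397.3196425790898 397.3196425790898 314.70207940859353 198.11461512148878 [[0.85, -0.526, 0.022], [-0.235, -0.416, -0.879], [0.471, 0.742, -0.477]] [ 0.067 -0.653  0.544]
top 462.52571059542834 462.52571059542834 327.80180711277455 194.1792630137315 [[0.002, -1.0, 0.006], [-0.988, -0.003, -0.155], [0.155, -0.006, -0.988]] [0.33  0.034 1.419]
```

```bash
sleep 1
```

```text
(no output)
```

View pics/side.png

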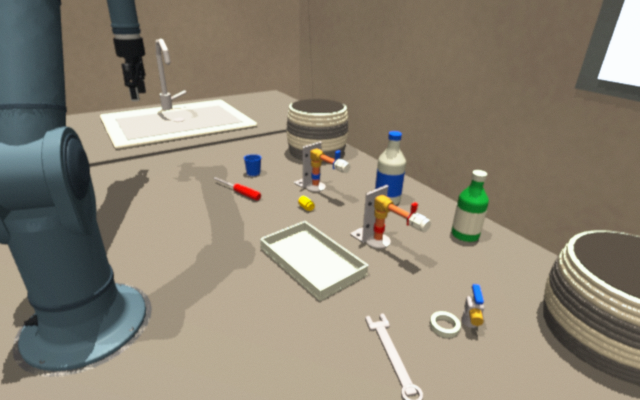

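View pics/top.png

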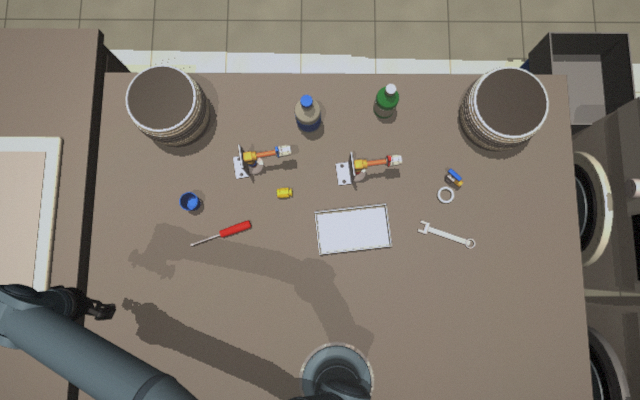

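The top view shows the cold tail at (250,156), with the pipe running right to the blue clip at about (281,150) and white cap at (287,149). The hot tail is at (358,165), its red clip and cap at (393,160). The tray is at (353,230). The side view shows the cold clip at about (338,155) and cap at (342,165). Candidates for the cap: (287,149) has the blue clip and fits. (396,160) has the red clip, and (285,193) is the yellow decoy. I'll confirm this in an enlarged crop.

```bash
python3 - <<'E'
from h import *
L=lambda n:dict(np.load(n+".npz"))
a,b=L("side"),L("top")
ca=cv2.resize(a["color"][130:205,285:360],(400,400),interpolation=cv2.INTER_CUBIC)
cb=cv2.resize(b["color"][125:200,228:303],(400,400),interpolation=cv2.INTER_CUBIC)
save("crop1",np.hstack([ca,cb]))
def comps(c,lo,hi,roi):
    x0,y0,x1,y1=roi; h=cv2.cvtColor(c["color"],cv2.COLOR_RGB2HSV)[y0:y1,x0:x1]
    m=cv2.inRange(h,lo,hi); n,l,s,ce=cv2.connectedComponentsWithStats(m)
    for i in range(1,n):
        if s[i,4]>3: print(s[i,:2]+[x0,y0],s[i,2:],(ce[i]+[x0,y0]).round(1))
for nm,c,r in(("side",a,(285,130,360,205)),("top",b,(228,125,303,175))):
    print(nm,"blue");comps(c,(100,120,40),(130,255,255),r)
    print("orange");comps(c,(3,110,60),(20,255,255),r)
    print("white");comps(c,(0,0,170),(179,40,255),r)
print("tray");comps(b,(0,0,170),(179,40,255),(300,195,400,265))
# yaw from top: pipe ends at z=.105
E
```

```text
side blue
[335 150] [ 6  9 45] [337.3 153.9]
[312 175] [ 8  4 28] [315.2 176.4]
orange
[310 148] [ 24  26 290] [318.8 160.4]
[312 180] [ 7  5 29] [315.1 182.1]
white
[303 141] [18  7 30] [311.2 144.1]
[334 159] [15  9 94] [341.2 162.8]
[294 178] [ 9  8 46] [298.7 181.8]
[307 182] [19  9 92] [317.6 187. ]
top blue
[275 147] [ 3  5 10] [276.2 148.7]
orange
[243 150] [ 33  14 156] [259.2 155.6]
[243 152] [2 3 4] [243.2 152.8]
white
[233 145] [ 14  30 162] [238.2 164.4]
[278 145] [13 11 97] [284.3 149.7]
[257 158] [ 6  7 32] [259.8 161.2]
tray
[366 206] [6 1 6] [368.5 206. ]
[375 205] [5 1 5] [377. 205.]
[348 208] [5 1 5] [350. 208.]
[357 207] [6 1 6] [359.5 207. ]
[315 207] [  75   47 2794] [352. 230.]
[386 207] [1 7 7] [386. 210.]
[331 210] [5 1 5] [333. 210.]
[339 209] [6 1 6] [341.5 209. ]
[315 212] [4 1 4] [316.5 212. ]
[322 211] [5 1 5] [324. 211.]
[387 215] [1 6 6] [387.  217.5]
[388 223] [ 2 13 14] [388.6 228.9]
[390 238] [1 5 5] [390. 240.]
[319 249] [1 4 4] [319.  250.5]
```

View pics/crop1.png

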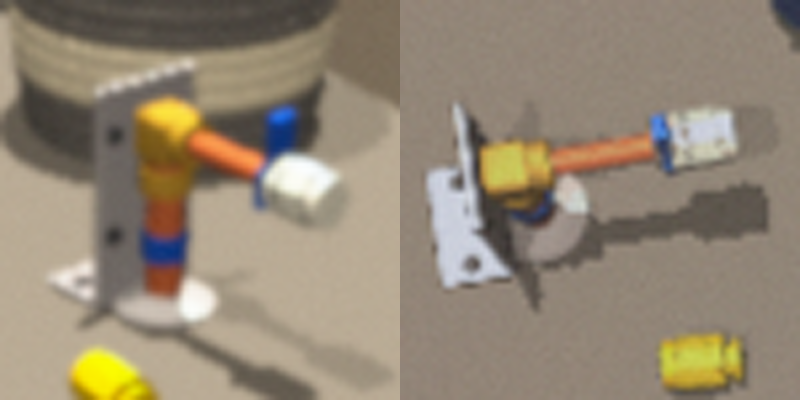

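The crop confirms it: the blue tab (side 337,154) sits on the white cap at the blue-banded riser. The pipe runs right in the top view, and the yellow piece is the decoy.

```bash
python3 - <<'E'
from h import *
L=lambda n:dict(np.load(n+".npz"))
a,b=L("side"),L("top")
s=75/400
T=lambda u,v:(228+(u-400)*s-.5+.09,125+v*s-.5+.09); S=lambda u,v:(285+u*s-.4,130+v*s-.4)
P=lambda u,v,z:plane(b,*T(u,v),z)
e=P(555,159,.105);m=P(645,147,.105);print("pipe",e,m, "cap end top",P(737,133,.105))
c0=P(703,139,.105+.005);print("cap c",c0,"tab top",P(659,131,.14))
print("tri cap", tri(a,S(304,188),b,T(703,139)))
print("tri tab", tri(a,S(282,113),b,T(659,128)))
d=P(737,133,.105)-e; print("yaw of pipe dir rel -y (deg)",np.degrees(np.arctan2(d[0],-d[1])))
print("elbow", P(515,165,.117))
# tray outline at rim
h=cv2.cvtColor(b["color"],cv2.COLOR_RGB2HSV); m=cv2.inRange(h,(0,0,150),(179,50,255))[200:262,305:400]
cs=max(cv2.findContours(cv2.morphologyEx(m,cv2.MORPH_CLOSE,np.ones((5,5))),0,2)[0],key=cv2.contourArea); r=cv2.boxPoints(cv2.minAreaRect(cs))+[305,200]
q=np.array([plane(b,*p,.026) for p in r]);print(r,q.round(3),q.mean(0),np.linalg.norm(np.diff(q,axis=0),axis=1))
st=readout.observe();R=Rn.from_quat(st["tcp_rot"]).as_matrix();print(R.round(3))
c=cam("wrist");save("w0",c["color"]);print(c["T_tool_cam"],c["fx"],c["cx"],c["cy"])
E
```

```text
pipe [0.65251415 0.23369433 0.105     ] [0.65944507 0.18471699 0.105     ] cap end top [0.66751942 0.134563   0.105     ]
cap c [0.66279849 0.15265111 0.11      ] tab top [0.65945666 0.17343531 0.14      ]
tri cap (array([0.66339767, 0.15314954, 0.10645148]), np.float64(0.0006912783424802293))
tri tab (array([0.66096187, 0.17329624, 0.14097183]), np.float64(0.00025922679528898456))
yaw of pipe dir rel -y (deg) 8.607380612580611
elbow [0.64615283 0.25339915 0.117     ]
[[308.93473577 206.17889023]
 [386.77518463 197.2828331 ]
 [392.32554626 245.84850693]
 [314.48509979 254.74456406]] [[ 0.511  0.083  0.026]
 [ 0.539 -0.154  0.026]
 [ 0.392 -0.168  0.026]
 [ 0.365  0.065  0.026]] [ 0.45196149 -0.04363475  0.026     ] [0.23867829 0.14792858 0.23483846]
[[-0.926  0.378 -0.001]
 [ 0.378  0.926 -0.002]
 [-0.    -0.002 -1.   ]]
[[-4.78214633e-04 -9.63196651e-01 -2.68797291e-01  6.85769681e-02]
 [ 9.99999833e-01 -5.47480290e-04  1.82727392e-04 -7.45361011e-05]
 [-3.23163630e-04 -2.68797159e-01  9.63196752e-01 -1.24230636e-01]
 [ 0.00000000e+00  0.00000000e+00  0.00000000e+00  1.00000000e+00]] 290.28201862410987 314.26450992978823 199.37092955784067
```

```bash
python3 -m handwheel '0 0 0 -0.77; 0 0 0 -0.77; 0 0 0 -0.77; 0 0 0 -0.77; 0 0 0 0' -1 25; python3 -m handwheel '-0.66 -0.93 0 0;-0.66 -0.93 0 0;-0.66 -0.93 0 0;-0.66 -0.93 0 0;-0.66 -0.93 0 0'; python3 -m handwheel '-0.66 -0.93 0 0;-0.66 -0.93 0 0;-0.66 -0.93 0 0;-0.66 -0.93 0 0;-0.66 -0.93 0 0'
cat > st.py <<'E'
from h import *
import sys
s=readout.observe();R=Rn.from_quat(s["tcp_rot"]).as_matrix()
print("t",round(s["t"],2),"p",s["ee_pos"].round(4),"yawx",np.degrees(np.arctan2(R[1,0],R[0,0])).round(2),"z",R[:,2].round(3),"F",s["force"].round(1),"op",round(s["opening"],4),"gf",round(s["gripper_force"],1))
if len(sys.argv)>4:
    g=np.array([float(v) for v in sys.argv[1:4]]);d=R.T@(g-s["ee_pos"])/.04; x=R[:,0]
    sp=-(float(sys.argv[4])-np.degrees(np.arctan2(x[1],x[0])));sp=(sp+180)%360-180
    print("rows total dx dy dz",d.round(3),"spin",round(sp/10,3))
E
python3 st.py 0.660 0.1733 0.25 188.6
```

```text
t: 0.78
ee_pos: [0.2457, 0.6014, 0.2497]
tcp_rot: [-0.074, 0.997, -0.0, -0.0]
force: [0.8, 0.5, -0.8]
opening: 0.0851
gripper_force: 0.0
t: 1.4
ee_pos: [0.4049, 0.4363, 0.2502]
tcp_rot: [-0.074, 0.997, 0.0, 0.0]
force: [0.5, -0.3, 0.2]
opening: 0.0854
gripper_force: 0.0
t: 2.02
ee_pos: [0.5631, 0.2722, 0.2502]
tcp_rot: [-0.074, 0.997, 0.0, -0.0]
force: [0.6, 1.0, 0.5]
opening: 0.0853
gripper_force: 0.0
t 2.02 p [0.5631 0.2722 0.2502] yawx -171.55 z [-0.  0. -1.] F [0.6 1.  0.5] op 0.0853 gf 0.0
rows total dx dy dz [-2.033 -2.802  0.004] spin -0.015
```

```bash
python3 -m handwheel '-0.68 -0.93 0 0;-0.68 -0.93 0 0;-0.68 -0.94 0 0;0 0 0 0;0 0 0 0' | tail -1; python3 st.py 0.660 0.1733 0.25 188.6; python3 - <<'E'
from h import *
c=cam("wrist");save("w1",c["color"]);np.savez("w1.npz",**c)
E
```

```text
gripper_force: 0.0
t 2.65 p [0.6593 0.1753 0.2498] yawx -171.5 z [-0.001  0.001 -1.   ] F [0.4 1.  0.1] op 0.0854 gf 0.0
rows total dx dy dz [-0.01  -0.051 -0.006] spin -0.01
```

View pics/w1.png

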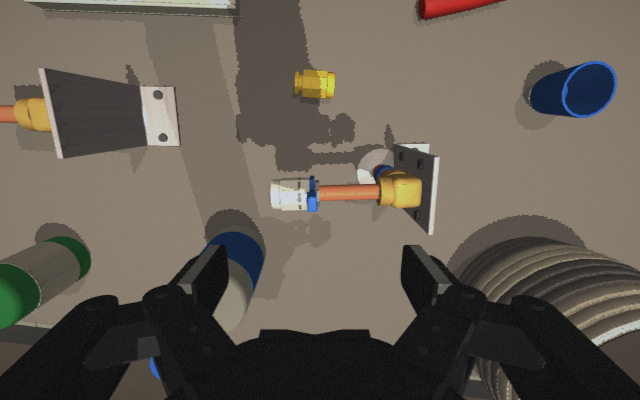

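The wrist view shows the cap spanning u 271-307, the blue clip at (312,194), the pipe along v≈192 to the elbow at (400,190), and the two open fingertips at (220,250) and (408,250).

```bash
python3 - <<'E'
from h import *
c=dict(np.load("w1.npz")); im=c["color"]; h=cv2.cvtColor(im,cv2.COLOR_RGB2HSV)
def row(m,us): return [(u,np.where(m[170:215,u])[0].mean()+170, m[170:215,u].sum()) for u in us if m[170:215,u].any()]
o=cv2.inRange(h,(3,100,60),(14,255,255))>0
r=np.array(row(o,range(322,376,4)));print(r.round(1).tolist())
k=np.polyfit(r[:,0],r[:,1],1)
A,B=[plane(c,u,np.polyval(k,u),.105) for u in (325,372)];d=A-B;print("pipe",A,B,"yaw",np.degrees(np.arctan2(d[0],-d[1])))
bl=cv2.inRange(h,(100,120,40),(130,255,255));ys,xs=np.where(bl[165:220,295:330]>0);print("blue u",xs.min()+295,xs.max()+295,"v",ys.min()+165,ys.max()+165, np.unique(xs+295,return_counts=True))
w=h[...,2][193,262:325];print(w.tolist())
tl=[(320,207),(312,207)]
for u,v in((312,207),(317,207)):print("tab far edge",plane(c,u,v,.143))
for u in(271,306):print("cap",plane(c,u,193,.112))
save("w1c",cv2.resize(im[160:230,255:345],None,fx=8,fy=8,interpolation=cv2.INTER_CUBIC))
E
```

```text
[[322.0, 192.8, 13.0], [326.0, 192.4, 15.0], [330.0, 192.4, 15.0], [334.0, 192.4, 14.0], [338.0, 191.9, 14.0], [342.0, 191.8, 13.0], [346.0, 191.8, 13.0], [350.0, 191.8, 13.0], [354.0, 191.9, 14.0], [358.0, 191.2, 14.0], [362.0, 191.4, 15.0], [366.0, 191.4, 15.0], [370.0, 191.4, 15.0], [374.0, 188.3, 16.0]]
pipe [0.65755203 0.1857448  0.105     ] [0.64875403 0.22975257 0.105     ] yaw 11.305482211655958
blue u 307 316 v 176 211 (array([307, 308, 309, 310, 311, 312, 313, 314, 315, 316]), array([12, 20, 20, 35, 36, 36, 33, 21, 20, 13]))
[141, 142, 141, 143, 143, 138, 125, 135, 178, 220, 219, 219, 218, 219, 218, 218, 215, 202, 217, 219, 218, 218, 218, 218, 218, 218, 218, 219, 218, 218, 219, 219, 219, 219, 219, 209, 167, 165, 176, 219, 218, 219, 207, 155, 139, 106, 84, 80, 83, 85, 84, 84, 86, 116, 154, 146, 174, 187, 205, 205, 206, 205, 203]
tab far edge [0.66193644 0.17408421 0.143     ]
tab far edge [0.66132418 0.17820055 0.143     ]
cap [0.66349771 0.13551134 0.112     ]
cap [0.65870101 0.16775077 0.112     ]
```

View pics/w1c.png

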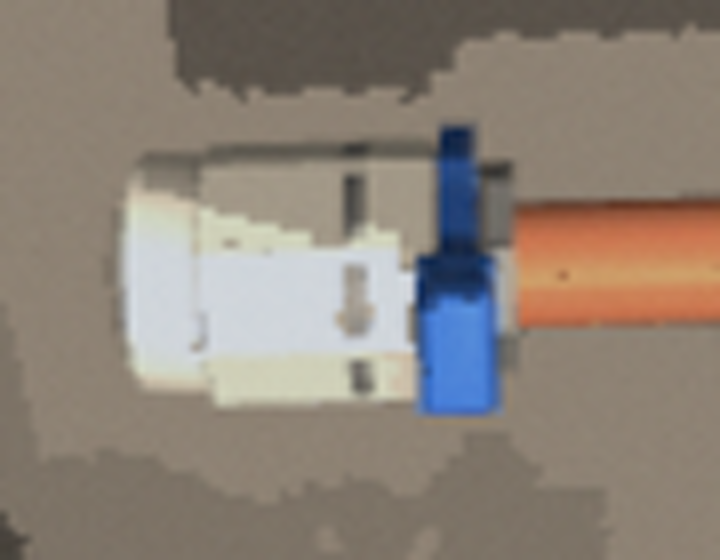

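```bash
python3 -m handwheel '0 0 0.5 -0.1;0 0 0.5 0;0 0 0.4 0;0 0 0 0;0 0 0 0' 0.4 25 | tail -2; python3 st.py 0.661 0.1738 0.144 189.6; python3 - <<'E'
from h import *
L=dict(np.load("w1.npz"));print(plane(L,312.3,203.5,.143)); b=dict(np.load("top.npz"));print("tray",plane(b,352,230,.015))
c=cam("wrist");np.savez("w2.npz",**c);h=cv2.cvtColor(c["color"],cv2.COLOR_RGB2HSV);save("w2",c["color"])
m=cv2.inRange(h,(100,120,40),(130,255,255));n,l,s,ce=cv2.connectedComponentsWithStats(m)
for i in range(1,n):
    if s[i,4]>80:print(s[i],ce[i].round(1))
E
```

```text
opening: 0.0257
gripper_force: 0.0
t 3.33 p [0.66   0.1747 0.1944] yawx -170.42 z [ 0. -0. -1.] F [-1.   0.2 -0.2] op 0.0257 gf 0.0
rows total dx dy dz [-0.019 -0.027  1.26 ] spin -0.002
[0.65889647 0.17388928 0.143     ]
tray [ 0.44018302 -0.04817291  0.015     ]
[ 571   59   69   64 3328] [609.5  92.8]
[386 175  26  21 179] [394.4 182.1]
[306 188  13  49 426] [312.1 216.8]
[ 164  248   86   44 1668] [213.6 266.1]
```

View pics/w2.png

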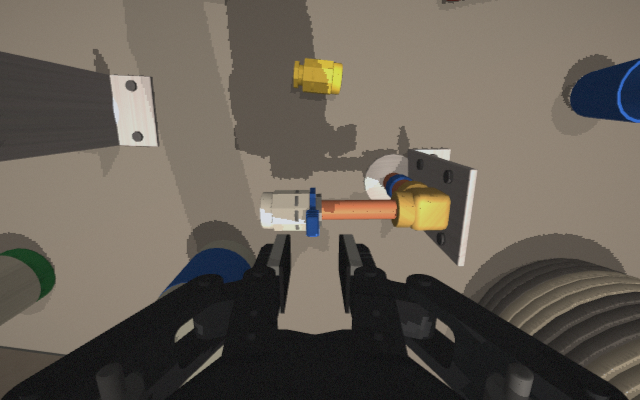

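The tab is centred at u≈312.5 and the finger gap at u≈315. The pipe is level in the image, so the yaw is right and a shift of 1 mm is enough.

```bash
python3 -m handwheel '0 -0.026 0.4 0;0 0 0.4 0;0 0 0.3 0;0 0 0.15 0;0 0 0 0' | tail -2; python3 st.py 0.660 0.1738 0.144 189.6; python3 - <<'E'
from h import *
c=cam("wrist");save("w3",c["color"])
E
```

```text
opening: 0.0255
gripper_force: 0.0
t 4.0 p [0.6595 0.1736 0.1434] yawx -170.41 z [-0.001 -0.    -1.   ] F [ 0.   0.3 -0.4] op 0.0255 gf 0.0
rows total dx dy dz [-0.014  0.002 -0.016] spin -0.001
```

View pics/w3.png

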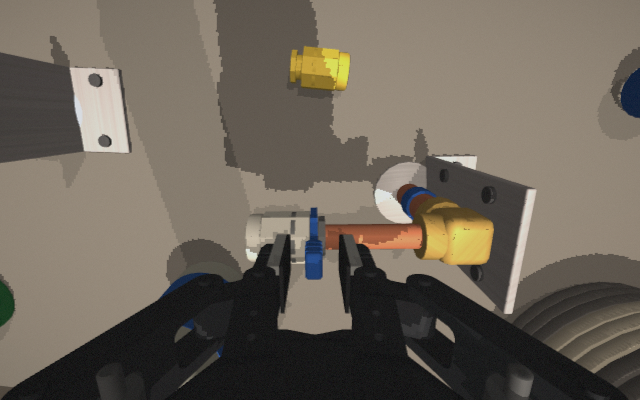

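The tab at (314,265) stands centred between the pads at u 290 and 340. Next I close and lift.

```bash
python3 -m handwheel '0 0 0 0;0 0 0 0;0 0 0 0;0 0 0 0' 1 25 | tail -3; python3 st.py; python3 -m handwheel '0 0 -0.15 0;0 0 -0.2 0;0 0 -0.2 0;0 0 -0.2 0;0 0 0 0' | tail -3; python3 st.py
```

```text
force: [0.6, 0.3, 1.8]
opening: 0.0072
gripper_force: 28.0
t 4.55 p [0.6605 0.1739 0.145 ] yawx -170.42 z [ 0.001  0.    -1.   ] F [0.6 0.3 1.8] op 0.0072 gf 28.0
force: [0.5, -0.2, 0.2]
opening: 0.0071
gripper_force: 27.7
t 5.17 p [0.6607 0.1739 0.1756] yawx -170.42 z [ 0.002  0.001 -1.   ] F [ 0.5 -0.2  0.2] op 0.0071 gf 27.7
```

```bash
python3 -m handwheel '0 0 -0.5 0;0.6 -0.3 -0.3 0;0.9 -0.43 0 0;0.9 -0.43 0 0;0.9 -0.43 0 0' | tail -1; python3 -m handwheel '0.9 -0.43 0 0;0.9 -0.43 0 0;0.9 -0.43 0 0;0 0 0 0;0 0 0 0' | tail -1;python3 st.py 0.440 0.010 0.065 189.6; python3 - <<'E'
from h import *
c=cam("top");save("t2",c["color"]);im=c["color"][170:290,270:430]
w=cam("wrist")["color"];save("both",np.hstack([cv2.resize(im,(400,300),interpolation=cv2.INTER_CUBIC),cv2.resize(w,(400,300))]))
E
```

```text
gripper_force: 27.7
gripper_force: 27.7
t 6.42 p [0.4435 0.0205 0.2075] yawx -170.43 z [ 0.003  0.001 -1.   ] F [-0.   0.1 -0.3] op 0.0072 gf 27.7
rows total dx dy dz [ 0.14  -0.246  3.561] spin -0.003
```

View pics/both.png

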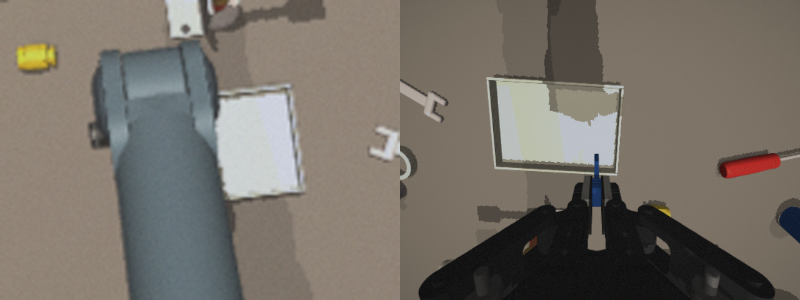

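The wrist panel shows the tray rim corners at about (139,104), (355,116), (349,233) and (152,227) in full-image pixels, and the clip held at u≈312.

```bash
python3 - <<'E'
from h import *
c=cam("wrist");q=np.array([plane(c,u,v,.027) for u,v in((139,104),(355,116),(349,233),(152,227))]);print(q.round(3),q.mean(0))
b=dict(np.load("top.npz"));print([proj(b,[*p[:2],.027]) for p in q])
E
```

```text
[[ 0.392 -0.165  0.027]
 [ 0.367  0.05   0.027]
 [ 0.493  0.069  0.027]
 [ 0.522 -0.15   0.027]] [ 0.44365141 -0.04881171  0.027     ]
[(np.float64(391.18196685472935), np.float64(245.8158662172587)), (np.float64(319.53899289688854), np.float64(253.9281230244004)), (np.float64(313.4065943381424), np.float64(212.26587527787595)), (np.float64(385.420321090895), np.float64(202.77479689504628))]
```

```bash
python3 -m handwheel '0.18 -0.56 0.2 0;0 0 0.8 0;0 0 0.9 0;0 0 0.9 0;0 0 0.5 0' | tail -1; python3 -m handwheel '0 0 0.2 0;0 0 0 0' | tail -1;python3 st.py 0.440 -0.003 0.056 189.6
```

```text
gripper_force: 27.7
gripper_force: 27.7
t 7.45 p [ 0.4395 -0.0029  0.0661] yawx -170.38 z [-0.001 -0.    -1.   ] F [-0.5  0.5  0.3] op 0.0075 gf 27.7
rows total dx dy dz [-0.012 -0.006  0.253] spin 0.002
```

```bash
python3 -m handwheel '0 0 0.1 0;0 0 0.05 0;0 0 0 0' | tail -4;python3 -m handwheel '0 0 0.05 0;0 0 0 0' | tail -4;python3 -m handwheel '0 0 0.03 0;0 0 0 0' | tail -4; python3 st.py
```

```text
tcp_rot: [-0.083, 0.997, 0.0, 0.0]
force: [0.3, 0.3, -0.1]
opening: 0.0071
gripper_force: 27.7
tcp_rot: [-0.084, 0.997, 0.0, -0.0]
force: [-0.4, -0.4, -0.7]
opening: 0.0073
gripper_force: 27.7
tcp_rot: [-0.084, 0.997, -0.0, -0.0]
force: [0.1, 0.8, 0.4]
opening: 0.007
gripper_force: 27.7
t 8.32 p [ 0.439  -0.0031  0.057 ] yawx -170.41 z [-0. -0. -1.] F [0.1 0.8 0.4] op 0.007 gf 27.7
```

```bash
python3 -m handwheel '0 0 0.04 0;0 0 0 0' | grep force;python3 -m handwheel '0 0 0.03 0;0 0 0 0' | grep force; python3 -m handwheel '0 0 0.03 0;0 0 0 0' | grep force;python3 st.py
```

```text
force: [-0.9, -0.1, 2.0]
gripper_force: 28.1
force: [-2.8, -0.1, 11.9]
gripper_force: 29.3
force: [-5.6, -0.2, 22.3]
gripper_force: 30.5
t 9.07 p [ 0.4397 -0.0032  0.0552] yawx -170.44 z [-0.001  0.001 -1.   ] F [-5.6 -0.2 22.3] op 0.0073 gf 30.5
```

```bash
python3 -m handwheel '0 0 -0.06 0;0 0 0 0' | grep force; python3 -m handwheel '0 0 0 0;0 0 0 0;0 0 0 0;0 0 0 0' 0.3 | grep force; python3 -m handwheel '0 0 -0.3 0;0 0 -0.6 0;0 0 -0.8 0;0 0 0 0;0 0 0 0'|tail -2;python3 st.py;  python3 - <<'E'
from h import *
w=cam("wrist")["color"];save("w5",w)
E
```

```text
force: [0.5, -0.7, 3.8]
gripper_force: 28.2
force: [-1.2, -0.0, -0.0]
gripper_force: 0.0
opening: 0.0299
gripper_force: 0.0
t 10.45 p [ 0.4389 -0.0031  0.1236] yawx -170.42 z [ 0.  0. -1.] F [0.  0.5 0.7] op 0.0299 gf 0.0
```

View pics/w5.png

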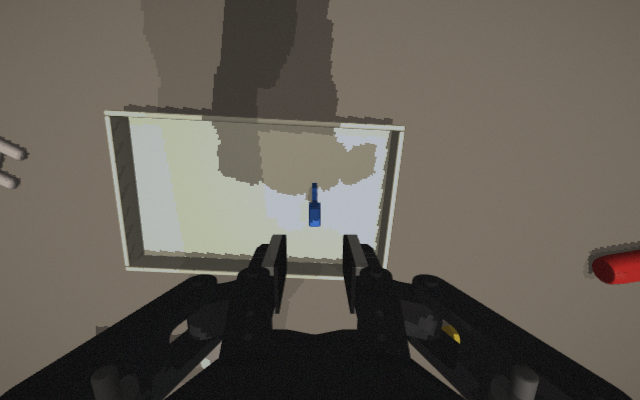

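The clip stands clear of the fingers on the tray floor at (314,205), inside the rim. Next I touch the bare counter with the tips at working opening, to calibrate tip height before working just above the pipe.

```bash
python3 -m handwheel '0 0 -0.9 0;-0.92 0.33 -0.3 0;-0.92 0.33 0 0;-0.92 0.33 0 0;-0.92 0.33 0 0' 0.05 20 | tail -1; python3 -m handwheel '0 0 0 0;0 0 0.5 0;0 0 0.9 0;0 0 0.9 0;0 0 0.7 0' | tail -1;python3 st.py 0.575 0.073 0.022 189.6; python3 - <<'E'
from h import *
b=dict(np.load("top.npz"));print([np.round(proj(b,p)) for p in((.575,.035,0),(.575,.111,0),(.56,.073,0),(.59,.073,0))])
im=b["color"];r=im[172:190,300:331].reshape(-1,3);print(r.mean(0),r.std(0))
E
```

```text
gripper_force: 0.0
gripper_force: 0.0
t 11.75 p [0.5726 0.0722 0.0488] yawx -170.47 z [-0.005 -0.001 -1.   ] F [ 0.2 -0.1 -0.6] op 0.0405 gf 0.0
rows total dx dy dz [-0.065  0.01   0.669] spin -0.007
[array([325., 187.]), array([300., 187.]), array([313., 192.]), array([313., 182.])]
[145.28315412 133.19175627 120.3297491 ] [1.64025396 1.60559175 1.75432194]
```

```bash
python3 -m handwheel '0 0 0.4 0;0 0 0.2 0;0 0 0 0' | egrep 'pos|force'; python3 -m handwheel '0 0 0.05 0;0 0 0 0;0 0 0 0' | egrep 'pos|^force';python3 -m handwheel '0 0 0.05 0;0 0 0 0;0 0 0 0' | egrep 'pos|^force'
```

```text
ee_pos: [0.5753, 0.0732, 0.0274]
force: [0.3, 1.2, -0.5]
gripper_force: 0.0
ee_pos: [0.5759, 0.0736, 0.0261]
force: [0.5, -0.9, 0.4]
ee_pos: [0.5754, 0.0735, 0.0234]
force: [-0.3, -0.0, -0.2]
```

```bash
for i in 1; do python3 -m handwheel '0 0 0.05 0;0 0 0 0;0 0 0 0' | egrep 'pos|^force'; done; python3 -m handwheel '0 0 0.03 0;0 0 0 0' | egrep 'pos|^force'
```

```text
ee_pos: [0.5754, 0.0734, 0.0214]
force: [-0.1, 0.2, 0.3]
ee_pos: [0.5753, 0.0734, 0.0201]
force: [-0.3, 0.5, -1.2]
```

```bash
python3 -m handwheel '0 0 0.03 0;0 0 0 0' | egrep 'pos|^force'; python3 -m handwheel '0 0 0.03 0;0 0 0 0' | egrep 'pos|^force'
```

```text
ee_pos: [0.5753, 0.0734, 0.0189]
force: [0.3, -0.4, -1.1]
ee_pos: [0.5753, 0.0735, 0.0178]
force: [-0.6, -0.2, -0.3]
```

```bash
python3 -m handwheel '0 0 0.03 0;0 0 0 0' | egrep 'pos|^force'; python3 -m handwheel '0 0 0.03 0;0 0 0 0' | egrep 'pos|^force'
```

```text
ee_pos: [0.5755, 0.0735, 0.0176]
force: [-2.9, -0.0, 5.7]
ee_pos: [0.5755, 0.0734, 0.0175]
force: [-5.3, -0.1, 13.1]
```

```bash
python3 -m handwheel '0 0 0.03 0;0 0 0 0' | egrep 'pos|^force'
```

```text
ee_pos: [0.5755, 0.0734, 0.0175]
force: [-7.6, -0.6, 20.7]
```

```bash
python3 -m handwheel '0 0 -0.7 0;0 0 -1 0;0 0 -1 0;0 0 -0.9 0;-0.5 0.3 -0.6 0' -0.31 20 | tail -1; python3 -m handwheel '-0.67 0.48 -0.2 0;-0.67 0.48 0 0;-0.67 0.48 0 0;0 0 0 0;0 0 0 0' | tail -1;python3 st.py 0.663 0.1588 0.1314 189.6; python3 - <<'E'
from h import *
c=cam("wrist");im=c["color"];save("w6",im);h=cv2.cvtColor(im,cv2.COLOR_RGB2HSV);np.savez("w6.npz",**c)
v=int(proj(c,(.663,.158,.118))[1]);print("v",v)
for nm,X in(("end",(.6668,.1366,.113)),("ringface",(.6593,.1808,.1135))):print(nm,proj(c,X))
for dv in(-4,0,4):
    print([tuple(int(x) for x in im[v+dv,u]) for u in range(250,360,3)])
save("w6c",cv2.resize(im[v-35:v+55,235:375],None,fx=5,fy=5,interpolation=cv2.INTER_CUBIC))
E
```

```text
gripper_force: 0.0
gripper_force: 0.0
t 16.0 p [0.6623 0.1578 0.1897] yawx -170.44 z [-0.001 -0.001 -1.   ] F [-0.8 -1.3 -0.3] op 0.0561 gf 0.0
rows total dx dy dz [-0.024  0.022  1.458] spin -0.004
v 219
end (np.float64(284.34819008995885), np.float64(217.13886977620297))
ringface (np.float64(345.73088119867543), np.float64(217.2831860135656))
[(129, 119, 105), (130, 120, 107), (131, 121, 108), (131, 119, 106), (148, 137, 121), (149, 136, 123), (149, 136, 121), (149, 136, 121), (148, 135, 120), (131, 121, 107), (130, 120, 105), (169, 159, 143), (190, 180, 161), (191, 178, 160), (187, 176, 157), (166, 155, 139), (186, 175, 157), (188, 176, 157), (187, 176, 157), (185, 175, 155), (185, 174, 155), (187, 177, 157), (186, 174, 155), (104, 102, 95), (171, 161, 144), (214, 218, 223), (215, 219, 224), (215, 218, 224), (131, 128, 120), (176, 170, 160), (152, 147, 137), (175, 168, 157), (214, 161, 108), (213, 159, 105), (213, 159, 107), (213, 159, 106), (214, 160, 107)]
[(129, 118, 106), (131, 120, 107), (129, 117, 104), (130, 119, 107), (135, 124, 110), (132, 121, 108), (147, 134, 120), (146
[... 430 characters left out ...]
, 87), (212, 130, 88), (212, 130, 87), (213, 130, 88), (214, 132, 90)]
[(132, 121, 108), (131, 121, 108), (129, 119, 106), (130, 119, 106), (129, 120, 106), (129, 119, 105), (131, 120, 107), (130, 120, 107), (131, 120, 106), (130, 120, 106), (130, 121, 107), (182, 182, 177), (216, 220, 224), (181, 173, 160), (182, 175, 162), (153, 144, 128), (211, 214, 217), (190, 182, 168), (190, 181, 166), (216, 219, 225), (214, 218, 223), (215, 219, 224), (211, 214, 216), (149, 144, 136), (202, 206, 212), (215, 219, 224), (215, 219, 224), (215, 219, 223), (119, 116, 110), (118, 113, 108), (148, 142, 134), (170, 162, 152), (149, 136, 120), (148, 136, 120), (148, 137, 121), (148, 135, 121), (147, 134, 120)]
```

The collet ring face edge reads u≈345 and the closed end u≈282.5, both within about 1 px of prediction. Descending.

```bash
python3 -m handwheel '-0.02 0.005 0.5 0;0 0 0.5 0;0 0 0.3 0;0 0 0 0;0 0 0 0' | egrep ^force; python3 st.py 0.663 0.158 0.1314 189.6; python3 - <<'E'
from h import *
c=cam("wrist");im=c["color"];s=cam("side")["color"]
save("w7",np.hstack([cv2.resize(im[170:300,225:400],(400,297),interpolation=cv2.INTER_CUBIC),cv2.resize(s[125:205,290:398],(400,297),interpolation=cv2.INTER_CUBIC)]))
E
```

```text
force: [0.2, -0.1, -0.2]
t 16.68 p [0.664  0.1592 0.1385] yawx -170.42 z [ 0.001  0.    -1.   ] F [ 0.2 -0.1 -0.2] op 0.0558 gf 0.0
rows total dx dy dz [ 0.029 -0.026  0.177] spin -0.002
```

```bash
python3 -m handwheel '0.025 -0.025 0.09 0;0 0 0.07 0;0 0 0 0;0 0 0 0' | egrep ^force; python3 st.py 0.663 0.158 0.1314 189.6;sleep 0; python3 - <<'E'
from h import *
c=cam("wrist");im=c["color"];np.savez("w8.npz",**c);s=readout.observe();print(s["ee_pos"].round(4),s["force"].round(1))
E
python3 st.py 0.663 0.158 0.1314 189.6
```

```text
force: [-0.0, 0.5, -0.5]
t 17.27 p [0.6628 0.158  0.1318] yawx -170.42 z [-0. -0. -1.] F [-0.   0.5 -0.5] op 0.056 gf 0.0
rows total dx dy dz [-0.006 -0.001  0.011] spin -0.002
[0.6628 0.1581 0.1319] [1.1 0.2 0.4]
t 17.32 p [0.6628 0.1581 0.1319] yawx -170.41 z [ 0.  0. -1.] F [1.1 0.2 0.4] op 0.0559 gf 0.0
rows total dx dy dz [-0.005 -0.002  0.012] spin -0.001
```

```bash
python3 -m handwheel '0 0 0.01 0;0 0 0 0;0 0 0 0' -0.1 20| tail -3;python3 -m handwheel '0 0 0 0;0 0 0 0' -0.05 20| tail -3;python3 -m handwheel '0 0 0 0;0 0 0 0' 0 20| tail -3; python3 st.py
```

```text
force: [1.0, -0.6, 0.2]
opening: 0.0468
gripper_force: 0.0
force: [0.3, -0.6, 0.9]
opening: 0.0445
gripper_force: 2.1
force: [1.1, -1.6, 3.3]
opening: 0.043
gripper_force: 7.7
t 18.2 p [0.663  0.1571 0.1317] yawx -170.45 z [ 0.    -0.001 -1.   ] F [ 1.1 -1.6  3.3] op 0.043 gf 7.7
```

```bash
python3 -m handwheel '0 0 0 0;0 0 0 0' 0.05 20| tail -3;python3 -m handwheel '0 0 0 0;0 0 0 0;0 0 0 0' 0.3 20| tail -3; python3 st.py; python3 - <<'E'
from h import *
c=cam("wrist");im=c["color"];s=cam("side")["color"]
save("w9",np.hstack([cv2.resize(im[170:300,225:400],(400,297),interpolation=cv2.INTER_CUBIC),cv2.resize(s[125:205,290:398],(400,297),interpolation=cv2.INTER_CUBIC)]))
E
```

```text
force: [-0.9, -4.5, 2.9]
opening: 0.0409
gripper_force: 10.7
force: [-1.8, -5.3, 5.2]
opening: 0.0391
gripper_force: 19.9
t 18.82 p [0.6633 0.1568 0.132 ] yawx -170.46 z [ 0.001 -0.001 -1.   ] F [-1.8 -5.3  5.2] op 0.0391 gf 19.9
```

```bash
python3 -m handwheel '0 0 -0.01 0;0 0 0 0'| egrep -A2 ^force;python3 -m handwheel '0 -0.05 0 0;0 -0.05 0 0;0 0 0 0'| egrep -A2 ^force; python3 st.py
```

```text
force: [-0.3, -4.2, 4.9]
opening: 0.0388
gripper_force: 20.0
force: [-0.6, 0.6, 4.3]
opening: 0.0389
gripper_force: 19.7
t 19.55 p [0.6633 0.1568 0.1321] yawx -170.32 z [ 0.     0.003 -1.   ] F [-0.6  0.6  4.3] op 0.0389 gf 19.7
```

```bash
python3 -m handwheel '0 -0.05 0 0;0 -0.05 0 0;0 0 0 0'| egrep -A2 ^force; python3 st.py;python3 -m handwheel '0 -0.05 0 0;0 0 0 0'| egrep -A2 ^force; python3 st.py
```

```text
force: [-0.8, 4.0, 3.9]
opening: 0.0391
gripper_force: 19.7
t 19.93 p [0.6638 0.1533 0.132 ] yawx -170.29 z [ 0.     0.004 -1.   ] F [-0.8  4.   3.9] op 0.0391 gf 19.7
force: [-0.6, 4.8, 4.4]
opening: 0.0387
gripper_force: 19.8
t 20.18 p [0.6644 0.1495 0.1319] yawx -170.37 z [ 0.     0.002 -1.   ] F [-0.6  4.8  4.4] op 0.0387 gf 19.8
```

```bash
python3 -m handwheel '0 -0.08 -0.01 0;0 -0.1 0 0;0 -0.1 0 0;0 -0.1 0 0;0 0 0 0'| egrep -A2 ^force; python3 st.py;python3 -m handwheel '0 -0.1 0 0;0 -0.1 0 0;0 0 0 0'| egrep -A2 ^force; python3 st.py
```

```text
force: [1.9, -1.4, -1.1]
opening: 0.0387
gripper_force: 20.3
t 20.8 p [0.6663 0.1288 0.1308] yawx -170.6 z [-0.002 -0.005 -1.   ] F [ 1.9 -1.4 -1.1] op 0.0387 gf 20.3
force: [-0.5, 1.3, -1.5]
opening: 0.0389
gripper_force: 20.2
t 21.18 p [0.6683 0.1241 0.132 ] yawx -170.48 z [-0.    -0.001 -1.   ] F [-0.5  1.3 -1.5] op 0.0389 gf 20.2
```

```bash
python3 -m handwheel '0 -0.1 0 0;0 -0.2 0 0;0 -0.3 0 0;0 0 0 0;0 0 0 0'| egrep -A2 ^force; python3 st.py 0.452 -0.095 0.2 189.6; python3 - <<'E'
from h import *
c=cam("wrist");im=c["color"];s=cam("side")["color"];np.save("s10.npy",s)
save("w10",np.hstack([cv2.resize(im[150:330,200:440],(400,300),interpolation=cv2.INTER_CUBIC),cv2.resize(s[125:215,290:410],(400,300),interpolation=cv2.INTER_CUBIC)]))
E
```

```text
force: [-0.3, -0.5, -0.4]
opening: 0.0391
gripper_force: 20.2
t 21.8 p [0.6724 0.1013 0.1323] yawx -170.46 z [ 0.  0. -1.] F [-0.3 -0.5 -0.4] op 0.0391 gf 20.2
rows total dx dy dz [ 6.246 -3.926 -1.694] spin -0.006
```

```bash
python3 -m handwheel '0 0 -0.3 0;0 0 -0.6 0;0 0 -0.8 0;0 0 -0.7 0;0.4 -0.2 -0.3 0'| tail -2; python3 -m handwheel '0.7 -0.45 0 0;0.8 -0.5 0 0;0.8 -0.5 0 0;0.8 -0.5 0 0;0.8 -0.5 0 0'| tail -2; python3 -m handwheel '0.8 -0.5 0 0;0.7 -0.5 0 0;0.4 -0.25 0 0;0 0 0 0'| tail -2; python3 st.py 0.449 -0.098 0.06 189.6
```

```text
opening: 0.0387
gripper_force: 20.4
opening: 0.0387
gripper_force: 20.4
opening: 0.0389
gripper_force: 20.4
t 23.65 p [ 0.4535 -0.0942  0.2409] yawx -170.54 z [ 0.001  0.001 -1.   ] F [ 1.1  0.  -0.9] op 0.0389 gf 20.4
rows total dx dy dz [ 0.133 -0.079  4.522] spin -0.014
```

```bash
python3 -m handwheel '0.13 -0.08 0.5 0;0 0 0.9 0;0 0 0.9 0;0 0 0.9 0;0 0 0.8 0'| tail -2; python3 -m handwheel '0 0 0.4 0;0 0 0.15 0;0 0 0 0;0 0 0 0'| egrep -A2 ^force; python3 st.py; python3 -m handwheel '0 0 0.07 0;0 0 0 0'| egrep ^force; python3 -m handwheel '0 0 0.05 0;0 0 0 0'| egrep ^force; python3 st.py
```

```text
opening: 0.0389
gripper_force: 20.4
force: [0.3, -0.3, -0.4]
opening: 0.0386
gripper_force: 20.5
t 24.77 p [ 0.4504 -0.0976  0.0593] yawx -170.42 z [ 0.003  0.    -1.   ] F [ 0.3 -0.3 -0.4] op 0.0386 gf 20.5
force: [-0.2, -0.3, -0.2]
force: [0.1, -0.8, -0.7]
t 25.27 p [ 0.4489 -0.0975  0.0533] yawx -170.42 z [-0.  0. -1.] F [ 0.1 -0.8 -0.7] op 0.0388 gf 20.5
```

```bash
python3 -m handwheel '0 0 0.07 0;0 0 0 0'| egrep ^force;python3 -m handwheel '0 0 0.05 0;0 0 0 0'| egrep ^force;python3 -m handwheel '0 0 0.03 0;0 0 0 0'| egrep ^force; python3 st.py
```

```text
force: [-0.8, 0.6, -1.1]
force: [-0.4, -0.6, -1.4]
force: [-0.5, 0.1, -0.4]
t 26.02 p [ 0.4491 -0.0976  0.0474] yawx -170.42 z [-0.  0. -1.] F [-0.5  0.1 -0.4] op 0.0388 gf 20.5
```

```bash
python3 -m handwheel '0 0 0.025 0;0 0 0 0'| egrep ^force;python3 -m handwheel '0 0 0.025 0;0 0 0 0'| egrep ^force; python3 st.py
```

```text
force: [0.0, 0.4, -0.8]
force: [-1.4, 0.7, 4.8]
t 26.52 p [ 0.4495 -0.0976  0.0461] yawx -170.43 z [ 0.  0. -1.] F [-1.4  0.7  4.8] op 0.0386 gf 21.4
```

```bash
python3 -m handwheel '0 0 0.02 0;0 0 0 0'| egrep ^force; python3 st.py
```

```text
force: [-3.2, 0.8, 11.7]
t 26.77 p [ 0.4498 -0.0976  0.046 ] yawx -170.43 z [ 0.001  0.001 -1.   ] F [-3.2  0.8 11.7] op 0.0391 gf 22.3
```

```bash
python3 -m handwheel '0 0 -0.03 0;0 0 0 0' 0.04| egrep ^force; python3 -m handwheel '0 0 0 0;0 0 0 0' -0.04| tail -2;python3 -m handwheel '0 0 0 0;0 0 0 0;0 0 0 0' -0.25| tail -2;python3 -m handwheel '0 0 -0.2 0;0 0 -0.6 0;0 0 -0.9 0;0 0 -0.9 0;0 0 -0.9 0'| tail -2; python3 -m handwheel '0 0 -0.5 0;0.5 0 0 0;0 0 0 0;0 0 0 0' | tail -1;python3 st.py; python3 - <<'E'
from h import *
c=cam("wrist");im=c["color"];s=cam("side")["color"]
save("w11",np.hstack([cv2.resize(im[60:360,80:480],(400,300)),cv2.resize(s[130:310,250:490],(400,300),interpolation=cv2.INTER_CUBIC)]))
E
```

```text
force: [0.1, -0.4, 0.5]
opening: 0.0444
gripper_force: 5.0
opening: 0.0528
gripper_force: 0.0
opening: 0.0531
gripper_force: 0.0
gripper_force: 0.0
t 28.77 p [ 0.4297 -0.1008  0.2059] yawx -170.42 z [ 0.001  0.    -1.   ] F [-0.2 -0.1 -0.3] op 0.0534 gf 0.0
```

View pics/w11.png

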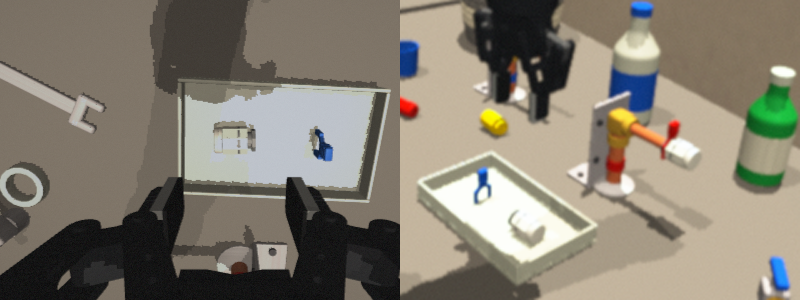

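The last picture shows the cap lying in the tray (234,138) with the clip standing beside it (320,142), both clear of the gripper. The hot side is untouched with its red clip on. Handing in.

```bash
python3 -c "
from plant import robot; print(robot.sign_off())"
```

```text
the job is handed in; nothing more can be done
None
```

The blue clip and the cold stop end are both in the white tray and the job is handed in at about 29 s; the stop end lies flat but the clip is standing upright on its legs, and the last picture shows the hot side with its red clip still on.

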